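Put the stacked lids back on their turned boxes

ROBOT

A 7-joint arm with a two-finger parallel gripper is mounted at the origin on the work surface. World frame = base frame: x ahead of the robot, y to its left, z up, the work surface at z = 0. Lengths are in m, angles in rad, forces in N, time in s.
With the tool pointing down it reaches from about 0.425 to 0.925 m from the base axis. Payload 6.8 kg.
Tool frame: the origin (TCP) lies midway between the tips of the shut fingers; the grasp point (between the pads) lies 19 mm behind it; z points along the fingers, y is the line along which they close (so a half turn about z gives the same grasp; the last joint's range is limited). The gripper opens to 85 mm and grips with 20 to 120 N. Pads are 22 mm wide; open, the fingers measure 114 mm over their backs; the gripper's body (76 mm by 85 mm) begins 54 mm behind the grasp point. The pads swing forward as they close: fully open they stand 13 mm farther back than shut.
Start: joints at [-1.44, 0.477, 0.022, 1.555, -0.011, 1.109, -0.083], TCP at [0.16, 0.656, 0.231] pointing down, gripper open.
Joint ranges: [-2.96, 2.96], [-0.34, 2.1], [-1.41, 1.46], [0.24, 2.44], [-1.37, 4.51], [0.17, 1.92], [-2.96, 2.96]. Speed limits (rad/s): [2.39, 2.39, 3.14, 3.14, 3.14, 3.14, 3.14].

INTERFACE

Orientations are given as a unit quaternion [w, x, y, z].
In Python, from station import * gives the robot as it stands.
- The arm moves only by the shell command python3 -m creep 'ROWS' [FORCE]. ROWS is JSON, a list of rows, each a list of 7 numbers: the gripper command: -1 is shut, 1 is fully open, values between are in proportion, then the shift along the world's x, y, z in mm, then the turn, a rotation vector about the world's x, y, z in rad. A call has 1 to 5 rows; each row shifts and turns the commanded pose from where the row before left it; what a row does not reach is not made up. A row lasts 1/8 s, in which the tool goes at most 62.5 mm and 10.7 degrees, less where a joint would pass 70% of its speed; a pose out of reach is approached as far as the arm can. A call is refused whole if a number of a shift passes 62.5 or a number of a turn 0.188, either way. A call with a gripper value outside its range is refused whole. The fingers move at their own pace and stop on an object; FORCE is the grip in N (left out, the last holds). Time passes only in rows, so rows that do not move let the fingers close. It gives the time, the measured TCP pose, the force, the opening and the grip force at its end, in the units of the state.
- get_obs(): the state, without advancing time (a new reading comes with each control period).
- read_camera(name): name is "scene" or "top"; returns (picture, depth): 384x512x3 uint8, red, green, blue; 384x512 float32, m along the optical axis (not along the pixel's ray), 0 where there is no reading.
- camera_params(name): a dict with "intrinsics" (3x3 intrinsics, pixels), "cam_to_world" (4x4, takes a point from camera to world coordinates). Camera axes: x right, y up, looking along -z (the intrinsics and any distortion apply to the point x, -y, -z); pixel columns grow to the right and rows downward; lengths in m; the calibration is good to about 2 mm. A picture is of the moment at which its call begins. camera_params takes no time and is no camera call.
- hand_in(): hands the job in; it is judged then, once.
The state is a dict: "t": time; "q": joint angles; "joint_vel": joint speeds; "joint_torque": joint torques, N m; "eef_pos": TCP position; "tool_rot": TCP orientation; "contact_force": force on the tool from outside, world axes, zero at the start; "torque": the same for the moment, N m; "gripper_width": opening from 0.0 (shut) to 1.0 (fully open); "grasp_force": force on a finger pad.
Only numpy, scipy, OpenCV 4.12 (cv2) and the standard library are available. Lean on these libraries where they do the work, as an engineer would, in place of code of your own. Each camera call takes 0.05 s, during which the arm holds its last target. There are 200 camera calls.

TASK

The lids of these four turned boxes have been stacked out of the way on the bench while the insides were finished. Take the stack apart and put each lid back on the box it fits, right way up and fully home, without dropping a lid or knocking a box over; leave the boxes standing on the bench and the wax tin and sanding block where they lie.

Things in the scene. Friction and masses are not known exactly. Their poses are not given: they have to be found in the camera images.
- lid36_mid (a point): centre, half-way up, of the smallest wooden lid: flat disc 36 mm across, 20 mm high; upper 14 mm (from 4 mm below to 10 mm above this point) is the full-width rim band, under it a 6 mm deep tapered spigot, 17 mm across at its root, 11 mm at its foot, that drops into its box's mouth. z up. Starts as the top of the loose stack of four, all right way up, a few mm out of line.
- lid46_mid (a point): centre, half-way up, of the second smallest wooden lid: flat disc 46 mm across, 20 mm high; upper 14 mm (from 4 mm below to 10 mm above this point) is the full-width rim band, under it a 6 mm deep tapered spigot, 27 mm across at its root, 21 mm at its foot, that drops into its box's mouth. z up. Starts as the second from the top of the loose stack of four, all right way up, a few mm out of line.
- lid56_mid (a point): centre, half-way up, of the second largest wooden lid: flat disc 56 mm across, 20 mm high; upper 14 mm (from 4 mm below to 10 mm above this point) is the full-width rim band, under it a 6 mm deep tapered spigot, 37 mm across at its root, 31 mm at its foot, that drops into its box's mouth. z up. Starts as the third from the top of the loose stack of four, all right way up, a few mm out of line.
- lid66_mid (a point): centre, half-way up, of the largest wooden lid: flat disc 66 mm across, 20 mm high; upper 14 mm (from 4 mm below to 10 mm above this point) is the full-width rim band, under it a 6 mm deep tapered spigot, 47 mm across at its root, 41 mm at its foot, that drops into its box's mouth. z up. Starts as the bottom one of the loose stack of four, all right way up, a few mm out of line.
- box36_mouth (a point): centre of the mouth, level with the rim's top, of the wooden box for the 36 mm lid: a small round-bellied pot, belly 48 mm across, narrowing to a neck, 52 mm high, open at the top, standing loose on the bench. Mouth 32 mm across outside, 24 mm inside: the lid overhangs the rim by 2 mm all round and its spigot has 3.5 mm of play each way. z up.
- box46_mouth (a point): centre of the mouth, level with the rim's top, of the wooden box for the 46 mm lid: a tall slim pot, 52 mm across at the foot and tapering straight to the mouth, 75 mm high, open at the top, standing loose on the bench. Mouth 42 mm across outside, 34 mm inside: the lid overhangs the rim by 2 mm all round and its spigot has 3.5 mm of play each way. z up.
- box56_mouth (a point): centre of the mouth, level with the rim's top, of the wooden box for the 56 mm lid: a stout round-bellied pot, belly 68 mm across, narrowing to a neck, 60 mm high, open at the top, standing loose on the bench. Mouth 52 mm across outside, 44 mm inside: the lid overhangs the rim by 2 mm all round and its spigot has 3.5 mm of play each way. z up.
- box66_mouth (a point): centre of the mouth, level with the rim's top, of the wooden box for the 66 mm lid: a low straight-sided bowl-like pot, 66 mm across at the foot, 45 mm high, open at the top, standing loose on the bench. Mouth 62 mm across outside, 54 mm inside: the lid overhangs the rim by 2 mm all round and its spigot has 3.5 mm of play each way. z up.
- wax_tin_mid (a point): centre of a closed round aluminium wax tin lying on the bench, 84 mm across, 30 mm high. Not part of the job.
- sanding_block_mid (a point): centre of a cork sanding block lying on the bench, 65 x 115 mm (its y axis lies along the 115 mm), 28 mm high. Not part of the job.
There are look-alikes about, which are no part of the job. What is shaped like the part that bears lid46_mid but purple or turquoise is not meant.

How it is judged:
By the outcome, as a careful person would: the job done as asked, in the order asked, and still so for the second after the job is handed in, with the robot touching nothing.
It also fails if it takes over 120 s, if anything falls off the work surface, if the arm or the gripper's body presses on something with over 40 N, if the wrist force passes 120 N, or if a joint passes its speed limit or range.

## Working session

There is one attempt and no reset: what is moved stays moved. The work goes in short steps, Python scripts to look and compute and a shell command to move; the robot and the scene stay as the last step left them, time stands still between calls to the robot, and variables do not carry over. Pictures are saved under pics/ and viewed, at most 14 in all, crops included, and the job is handed in when it is done.

```bash
mkdir -p pics; cat > h.py <<'E'
from station import *
import numpy as np, cv2
def snap(cam,name):
    p,d=read_camera(cam); np.savez('/tmp/%s.npz'%name,p=p,d=d); return p,d
def world(cam,d):
    c=camera_params(cam);K=np.array(c['intrinsics']);T=np.array(c['cam_to_world'])
    v,u=np.mgrid[:d.shape[0],:d.shape[1]]
    P=np.stack([(u-K[0,2])/K[0,0]*d,-(v-K[1,2])/K[1,1]*d,-d],-1)
    W=P@T[:3,:3].T+T[:3,3]; W[d==0]=np.nan; return W
def save(p,name,box=None,f=1):
    if box: p=p[box[1]:box[3],box[0]:box[2]]
    cv2.imwrite('pics/%s.png'%name,cv2.resize(p[...,::-1],None,fx=f,fy=f,interpolation=cv2.INTER_CUBIC))
E
python3 - <<'E'
from h import *
for c in('scene','top'):
    p,d=snap(c,c+'0'); save(p,c+'0',f=1.5)
    print(c,camera_params(c))
print(get_obs())
E
```

```text
scene {'intrinsics': array([[395.89150861,   0.        , 260.42563227],
       [  0.        , 395.89150861, 187.87894508],
       [  0.        ,   0.        ,   1.        ]]), 'cam_to_world': array([[ 0.52526207, -0.46307074,  0.71390843,  1.25902058],
       [ 0.85078177,  0.30199199, -0.43008281, -0.41435024],
       [-0.01643586,  0.83328646,  0.55259708,  0.58272597],
       [ 0.        ,  0.        ,  0.        ,  1.        ]])}
top {'intrinsics': array([[475.59112492,   0.        , 253.4369645 ],
       [  0.        , 475.59112492, 196.63759961],
       [  0.        ,   0.        ,   1.        ]]), 'cam_to_world': array([[ 0.02070973,  0.9951439 , -0.09622748,  0.4785411 ],
       [-0.99976142,  0.01994471, -0.0089053 , -0.0057377 ],
       [-0.00694283,  0.09638895,  0.99531953,  1.47964321],
       [ 0.        ,  0.        ,  0.        ,  1.        ]])}
{'t': 0.1, 'q': array([-1.44010457,  0.47767988,  0.02235533,  1.55630912, -0.01150571,
        1.10931249, -0.0830941 ]), 'joint_vel': array([ 0.00065454, -0.00227393,  0.00149211, -0.00321353,  0.00047638,
       -0.00049982,  0.00057718]), 'joint_torque': array([ 4.12215624e-03, -5.97758889e+01,  1.61352552e+00, -2.81956905e+01,
        1.28442844e-02,  4.98363035e-03,  1.77534542e-06]), 'eef_pos': array([0.15955032, 0.6553438 , 0.23046672]), 'tool_rot': array([-3.73970270e-05,  1.19106130e-01,  9.92881214e-01, -7.89390140e-04]), 'contact_force': array([ 0.59273502, -0.56820251, -0.40381277]), 'torque': array([ 0.01970483, -0.00894822,  0.0040373 ]), 'grasp_force': 0.0, 'gripper_width': 0.9983406712253661}
```

```bash
ls -la . pics
```

```text
.:
total 16
drwxr-xr-x  3 agent agent 4096 Dec  3 06:35 .
drwxr-xr-x 23 root  root  4096 Dec  3 06:34 ..
-rw-r--r--  1 agent agent  583 Dec  3 06:35 h.py
drwxr-xr-x  2 agent agent 4096 Dec  3 06:35 pics

pics:
total 940
drwxr-xr-x 2 agent agent   4096 Dec  3 06:35 .
drwxr-xr-x 3 agent agent   4096 Dec  3 06:35 ..
-rw-r--r-- 1 agent agent 539714 Dec  3 06:35 scene0.png
-rw-r--r-- 1 agent agent 413229 Dec  3 06:35 top0.png
```

View pics/top0.png

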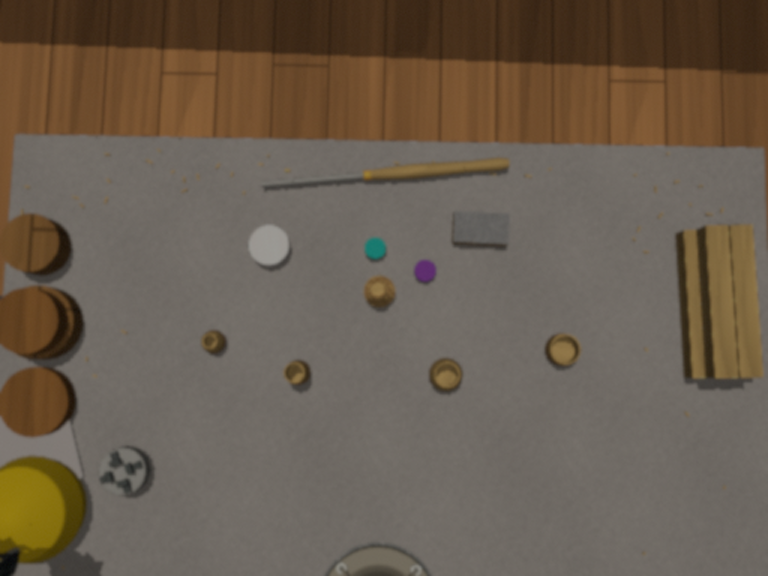

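View pics/scene0.png

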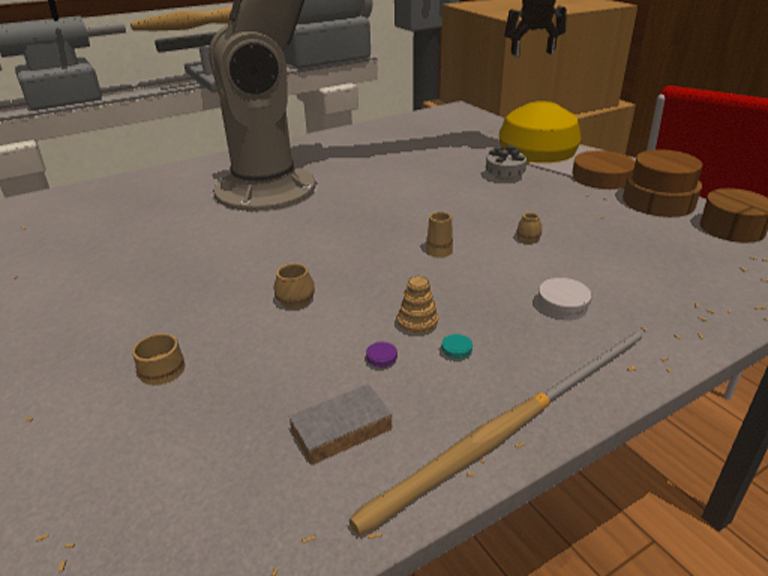

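The top view (1.5x) shows the stack at (379,291) and the box mouths at 36 (213,341), 46 (297,372), 56 (446,375) and 66 (563,350). The wax tin is at (269,245) and the sanding block at (480,228). Three things could be lid46: the wooden second tier of the stack, the turquoise disc at (375,248) and the purple disc at (425,271). The wooden one in the stack is meant, because the coloured discs are excluded by the task. Next I'll measure positions and confirm with a crop.

```bash
cat >> h.py <<'E'
def pts(n):
    A=[]
    for c in('top','scene'):
        z=np.load('/tmp/%s%s.npz'%(c,n)); A.append((c,world(c,z['d'])))
    return A
def circ(W,c,z0,z1,R,win=.05):
    m=(np.linalg.norm(W[...,:2]-c,axis=-1)<win)&(W[...,2]>z0)&(W[...,2]<z1)
    P=W[m][:,:2]
    if len(P)<6: return None,len(P)
    (x,y),r=cv2.minEnclosingCircle((P*1000).astype(np.float32))
    return np.round([x,y,r,P[:,0].mean()*1000,P[:,1].mean()*1000],1),len(P)
E
python3 - <<'E'
from h import *
A=pts('0'); W=A[0][1]
px=dict(stack=(379,291),b36=(213,341),b46=(297,372),b56=(446,375),b66=(563,350),tin=(269,245),block=(480,228),turq=(375,248),pur=(425,271))
C={k:W[int(v/1.5),int(u/1.5)] for k,(u,v) in px.items()}
for k,c in C.items(): print(k,np.round(c,4))
for nm,Wc in A:
    print(nm)
    for z in(.08,.06,.04,.02): print('stack',z,circ(Wc,C['stack'][:2],z-.006 if nm=='top' else z-.012,z+.005,0))
    for k,h in(('b36',.052),('b46',.075),('b56',.06),('b66',.045)): print(k,circ(Wc,C[k][:2],h-.006,h+.006,0))
d=np.load('/tmp/scene0.npz'); save(d['p'],'crop_stack',(235,170,345,260),6)
E
```

```text
stack [0.6214 0.0112 0.0818]
b36 [0.5196 0.351  0.0051]
b46 [0.4585 0.175  0.0064]
b56 [ 0.4588 -0.1298  0.0084]
b66 [ 0.5159 -0.3699  0.0056]
tin [0.7176 0.2384 0.0346]
block [ 0.7616 -0.1956  0.0284]
turq [0.7187 0.0201 0.0164]
pur [ 0.6731 -0.083   0.0208]
top
stack 0.08 (array([626.2,  13.6,  17.8, 626.1,  13.1]), 106)
stack 0.06 (array([627.3,  11. ,  22.5, 625.6,   6.8]), 61)
stack 0.04 (array([629.3,  11.4,  27.7, 629. ,  11.5]), 70)
stack 0.02 (array([628.4,   9.9,  32.6, 621.6,   4.9]), 81)
b36 (array([517.7, 346. ,  17.4, 517.8, 345.3]), 46)
b46 (array([459.6, 173. ,  21.1, 460.4, 173.6]), 59)
b56 (array([ 462.8, -127.4,   27.3,  463. , -127.2]), 74)
b66 (array([ 517.6, -364.5,   31.6,  517.5, -362.9]), 85)
scene
stack 0.08 (array([630.7,  12. ,  18.3, 634. ,  10.6]), 161)
stack 0.06 (array([632.8,  11.3,  23.7, 640.4,   5. ]), 169)
stack 0.04 (array([633. ,  11.9,  28.6, 645.4,   3.7]), 201)
stack 0.02 (array([634.3,   8.3,  32.7, 648.3,  -1.2]), 226)
b36 (array([524.2, 347.8,  18. , 522.4, 348.2]), 53)
b46 (array([464.8, 173.9,  21.9, 464.2, 173.2]), 68)
b56 (array([ 465. , -126.9,   27.3,  466.8, -126.8]), 122)
b66 (array([ 519.8, -364.9,   32.1,  522.1, -364.7]), 205)
```

View pics/crop_stack.png

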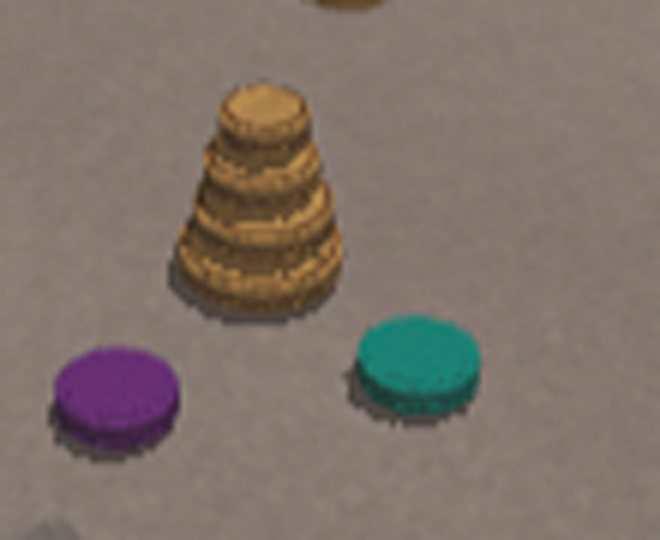

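The crop confirms the four wooden tiers of the stack. The plain discs in front, purple at (117,395) and turquoise at (420,365), are the look-alikes. Stack is at about (628,12), and I'll grip with the fingers closing along y. Setting out.

```bash
python3 -m creep '[[1,31,-43,-2,0,0,0.12],[1,31,-43,-2,0,0,0.12],[1,31,-43,-2,0,0,0],[1,31,-43,-2,0,0,0],[1,31,-43,-2,0,0,0]]' 40
python3 -m creep '[[1,31,-43,-2,0,0,0],[1,31,-43,-2,0,0,0],[1,31,-43,-2,0,0,0],[1,31,-43,-2,0,0,0],[1,31,-43,-2,0,0,0]]'
python3 -m creep '[[1,31,-43,-2,0,0,0],[1,31,-43,-2,0,0,0],[1,31,-43,-2,0,0,0],[1,20,-30,-2,0,0,0],[1,0,0,0,0,0,0]]'
```

```text
t: 0.72
eef_pos: [0.3155, 0.4391, 0.221]
tool_rot: [-0.0, -0.001, 1.0, -0.0]
contact_force: [1.5, 0.4, -0.1]
gripper_width: 1.0
grasp_force: 0.0
t: 1.35
eef_pos: [0.4703, 0.2243, 0.2111]
tool_rot: [-0.0, -0.001, 1.0, -0.0]
contact_force: [1.4, 1.7, 0.0]
gripper_width: 1.002
grasp_force: 0.0
t: 1.98
eef_pos: [0.5835, 0.0631, 0.2028]
tool_rot: [-0.0, 0.002, 1.0, -0.001]
contact_force: [-0.3, 0.8, -0.8]
gripper_width: 0.999
grasp_force: 0.0
```

```bash
python3 -m creep '[[0.3,22,-25,0,0,0,0],[0.3,22,-25,-20,0,0,0],[0.3,0,0,-40,0,0,0],[0.3,0,0,-25,0,0,0],[0.3,0,0,0,0,0,0]]'
python3 - <<'E'
from h import *
o=get_obs();print(o['eef_pos'],o['gripper_width'])
p,d=snap('scene','s1'); save(p,'s1',(190,110,350,240),5)
E
```

```text
t: 2.6
eef_pos: [0.6245, 0.0182, 0.1161]
tool_rot: [-0.003, -0.001, 1.0, 0.0]
contact_force: [-0.6, 0.2, 0.6]
gripper_width: 0.65
grasp_force: 0.0
[0.62445144 0.01822662 0.11611729] 0.6504324835685396
```

View pics/s1.png

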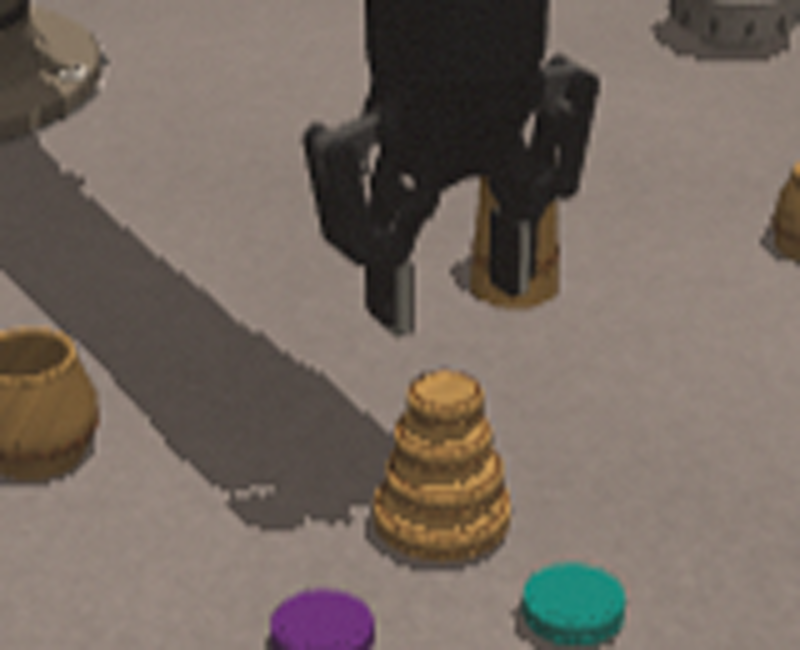

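The picture shows the open gripper above and slightly behind the stack, with finger tips at crop (400,330) and (515,293) and lid36's top at (446,388). I'll use the finger depths to check the camera's bias against the known TCP.

```bash
python3 - <<'E'
from h import *
z=np.load('/tmp/s1.npz');W=world('scene',z['d'])*1000
for r,c0,c1 in((168,262,274),(165,286,298),(172,262,274)): print(r,np.round(W[r,c0:c1]).astype(int).tolist())
m=(np.linalg.norm(W[...,:2]-[628,15],axis=-1)<70)&(W[...,2]>105)&(W[...,2]<140)
P=W[m];print(P.min(0),P.max(0))
for s in(P[:,1]>18,P[:,1]<18): print(np.percentile(P[s],[2,50,98],axis=0).round(1))
p,d=snap('top','t1');V=world('top',d)
for n,X in(('top',V),('scene',W/1000)):
  for h in(.08,.06,.04,.02): print(n,h,circ(X,[.63,.012],h-.006,h+.005,0))
E
```

```text
168 [[422, 97, 1], [620, -22, 138], [625, -22, 140], [628, -22, 142], [632, -21, 143], [632, -19, 143], [632, -16, 142], [632, -14, 141], [636, -14, 143], [634, -10, 141], [637, -10, 143], [437, 124, 0]]
165 [[464, 151, 14], [470, 150, 17], [620, 46, 124], [622, 47, 124], [624, 48, 125], [630, 46, 129], [632, 48, 129], [637, 47, 132], [640, 48, 133], [638, 52, 131], [487, 169, 20], [485, 174, 17]]
172 [[440, 86, 0], [441, 88, 0], [622, -20, 128], [630, -23, 133], [632, -22, 134], [634, -20, 134], [634, -18, 133], [633, -14, 132], [637, -15, 134], [638, -12, 133], [638, -10, 133], [457, 112, 0]]
[616.32236368 -22.75291851 119.69707485] [639.65589027  59.28215907 139.96186644]
[[617.   45.6 120.4]
 [631.6  47.8 130.7]
 [639.4  59.  139.7]]
[[619.8 -22.4 122. ]
 [633.3 -15.5 132.8]
 [638.2  -9.1 139.3]]
top 0.08 (None, 0)
top 0.06 (None, 0)
top 0.04 (None, 0)
top 0.02 (None, 0)
scene 0.08 (array([630.3,  13. ,  18.2, 632.5,  12. ]), 125)
scene 0.06 (array([631.6,  12.4,  23. , 638.7,   6.1]), 129)
scene 0.04 (array([633.5,  11.4,  27.6, 644.2,   4.8]), 155)
scene 0.02 (array([ 6.334e+02,  9.000e+00,  3.310e+01,  6.470e+02, -2.000e-01]), 175)
```

```bash
python3 -m creep '[[0.3,3,-5,0,0,0,0],[0.3,0,0,-25,0,0,0],[0.3,0,0,-18,0,0,0],[0.3,0,0,0,0,0,0]]'
```

```text
t: 3.2
eef_pos: [0.6288, 0.0118, 0.0742]
tool_rot: [-0.001, -0.001, 1.0, -0.0]
contact_force: [-0.3, -0.3, -0.3]
gripper_width: 0.648
grasp_force: 0.0
```

```bash
python3 -m creep '[[0.3,-0.5,1,-10,0,0,0],[0.3,0,0,0,0,0,0],[-0.3,0,0,0,0,0,0],[-0.4,0,0,0,0,0,0],[-0.4,0,0,0,0,0,0]]' 30; python3 -m creep '[[-0.4,0,0,0,0,0,0]]'
```

```text
t: 3.82
eef_pos: [0.6296, 0.0129, 0.0659]
tool_rot: [0.001, -0.001, 1.0, 0.0]
contact_force: [0.1, 0.0, 2.9]
gripper_width: 0.409
grasp_force: 30.1
t: 3.95
eef_pos: [0.6296, 0.0129, 0.0659]
tool_rot: [0.001, -0.001, 1.0, 0.0]
contact_force: [-0.9, 0.6, 4.1]
gripper_width: 0.407
grasp_force: 30.2
```

```bash
python3 -m creep '[[-0.4,0,0,6,0,0,0],[-0.4,0,0,20,0,0,0],[-0.4,0,0,40,0,0,0],[-0.4,-10,40,14,0,0,0],[-0.4,-16,48,0,0,0,0]]'
python3 -m creep '[[-0.4,-16,48,0,0,0,0],[-0.4,-16,48,0,0,0,0],[-0.4,-16,48,0,0,0,0],[-0.4,-16,48,0,0,0,0],[-0.4,0,0,0,0,0,0]]'; python3 -m creep '[[-0.4,0,0,0,0,0,0]]'
```

```text
t: 4.58
eef_pos: [0.6048, 0.1007, 0.1485]
tool_rot: [0.002, 0.001, 1.0, 0.0]
contact_force: [1.0, 0.6, -1.1]
gripper_width: 0.403
grasp_force: 30.0
t: 5.2
eef_pos: [0.5369, 0.2989, 0.1464]
tool_rot: [-0.0, -0.005, 1.0, 0.002]
contact_force: [0.1, -0.6, 0.0]
gripper_width: 0.406
grasp_force: 30.0
t: 5.32
eef_pos: [0.5395, 0.2924, 0.1462]
tool_rot: [0.0, -0.001, 1.0, -0.0]
contact_force: [0.2, -0.6, -0.6]
gripper_width: 0.41
grasp_force: 30.0
```

```bash
python3 -m creep '[[-0.4,-9,27,0,0,0,0],[-0.4,-8,27,0,0,0,0],[-0.4,0,0,-35,0,0,0],[-0.4,0,0,-35,0,0,0],[-0.4,0,0,0,0,0,0]]'
python3 - <<'E'
from h import *
p,d=snap('scene','s2');V=world('scene',d)
o=get_obs();print(o['eef_pos'])
pt,dt=snap('top','t2');T=world('top',dt)
print('b36 s',circ(V,[.52,.347],.046,.058,0),'\nlid band s',circ(V,[.522,.347],.066,.090,0))
for n,X in(('top',T),('scene',V)):
  for h in(.06,.04,.02): print(n,h,circ(X,[.63,.012],h-.006,h+.005,0))
save(p,'s2',(300,80,420,180),6)
E
```

```text
t: 5.95
eef_pos: [0.5215, 0.3437, 0.0734]
tool_rot: [-0.002, 0.001, 1.0, -0.002]
contact_force: [0.2, -0.3, 0.2]
gripper_width: 0.405
grasp_force: 30.1
[0.52267806 0.34479807 0.07521375]
b36 s (array([522. , 348.9,  17.8, 523.1, 347.5]), 57) 
lid band s (array([526.3, 344.8,  32.3, 530. , 341.4]), 115)
top 0.06 (array([627.3,  11. ,  22.5, 626.9,  11.6]), 165)
top 0.04 (array([629.3,  11.3,  27.8, 628.6,  11.4]), 72)
top 0.02 (array([629.2,  10.2,  32.7, 621.6,   4.9]), 80)
scene 0.06 (array([631.6,  12. ,  23.7, 633.8,  10.2]), 195)
scene 0.04 (array([634. ,  11. ,  27.7, 644.1,   4.6]), 162)
scene 0.02 (array([ 6.335e+02,  8.500e+00,  3.290e+01,  6.468e+02, -5.000e-01]), 173)
```

View pics/s2.png

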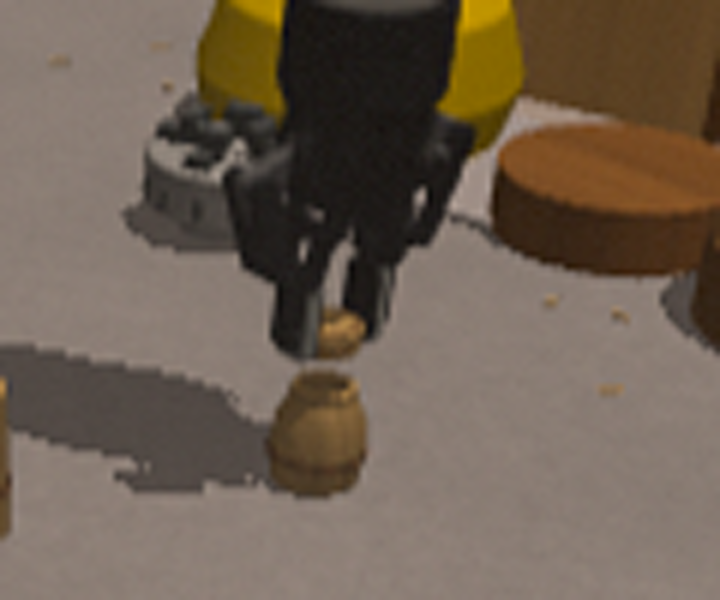

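The lid, at crop (340,332), hangs right way up over the mouth at (323,385). I'll make a small y correction and lower it.

```bash
python3 -m creep '[[-0.4,-0.5,2.5,-8,0,0,0],[-0.4,0,0,-5,0,0,0],[-0.4,0,0,0,0,0,0]]'; python3 -m creep '[[-0.4,0,0,-4,0,0,0],[-0.4,0,0,-4,0,0,0],[-0.4,0,0,0,0,0,0]]'
```

```text
t: 6.42
eef_pos: [0.5214, 0.3493, 0.0622]
tool_rot: [-0.0, -0.001, 1.0, -0.0]
contact_force: [0.0, -0.5, -0.7]
gripper_width: 0.409
grasp_force: 30.1
t: 6.8
eef_pos: [0.5214, 0.3491, 0.0538]
tool_rot: [-0.0, -0.001, 1.0, -0.0]
contact_force: [0.5, -0.6, -0.1]
gripper_width: 0.409
grasp_force: 30.1
```

```bash
python3 -m creep '[[-0.4,0.3,-1.5,0,0,0,0],[-0.4,0,0,-1.5,0,0,0],[-0.4,0,0,-1,0,0,0],[-0.4,0,0,0,0,0,0]]'
```

```text
t: 7.3
eef_pos: [0.522, 0.3478, 0.0519]
tool_rot: [0.0, -0.001, 1.0, 0.0]
contact_force: [-0.1, -0.3, 1.4]
gripper_width: 0.403
grasp_force: 30.1
```

```bash
python3 -m creep '[[-0.2,0,0,0,0,0,0],[0.2,0,0,0,0,0,0],[0.3,0,0,4,0,0,0],[0.4,0,0,35,0,0,0],[0.5,0,0,45,0,0,0]]'
python3 -m creep '[[0.5,5,-16,14,0,0,0],[0.5,16,-50,0,0,0,0],[0.5,16,-50,0,0,0,0],[0.5,16,-50,0,0,0,0],[0.5,16,-50,0,0,0,0]]'
python3 -m creep '[[0.5,16,-50,0,0,0,0],[0.5,16,-50,0,0,0,0],[0.5,6,-20,0,0,0,0],[0.5,0,0,0,0,0,0],[0.5,0,0,0,0,0,0]]'
python3 - <<'E'
from h import *
p,d=snap('scene','s3'); save(p,'s3',(180,80,420,260),3.2)
V=world('scene',d);print(get_obs()['eef_pos'],circ(V,[.52,.347],.058,.078,0),np.nanmax(V[90:160,320:380,2][np.abs(V[90:160,320:380,1]-.347)<.03]))
E
```

```text
t: 7.92
eef_pos: [0.5212, 0.3474, 0.136]
tool_rot: [-0.001, -0.001, 1.0, -0.001]
contact_force: [1.6, 0.5, 0.2]
gripper_width: 0.749
grasp_force: 0.0
t: 8.55
eef_pos: [0.5909, 0.1293, 0.1495]
tool_rot: [-0.0, -0.0, 1.0, -0.0]
contact_force: [1.9, 0.9, -0.2]
gripper_width: 0.752
grasp_force: 0.0
t: 9.18
eef_pos: [0.6284, 0.0143, 0.1494]
tool_rot: [-0.0, -0.002, 1.0, 0.001]
contact_force: [-0.2, 0.8, 0.5]
gripper_width: 0.755
grasp_force: 0.0
[0.62843094 0.01461354 0.14949546] (array([524.8, 346.7,  18.6, 526.8, 344.5]), 80) 0.06838291410253339
```

View pics/s3.png

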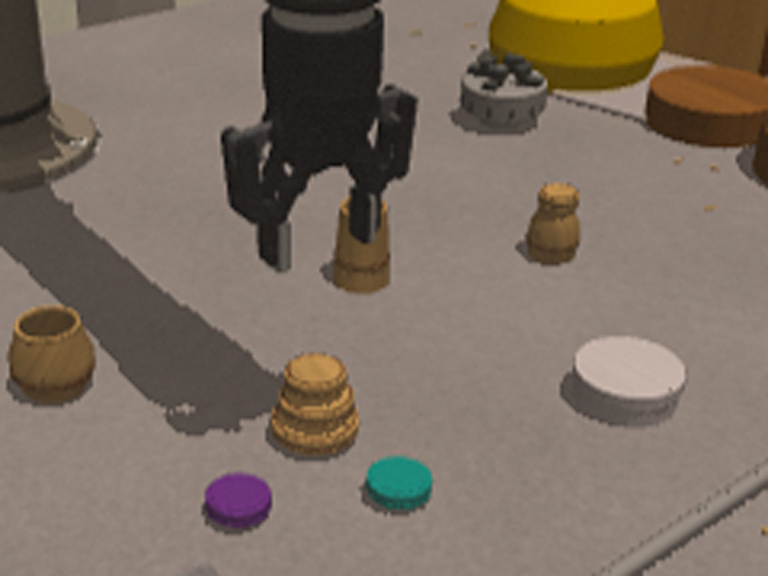

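The first lid sits square on the small pot at (558,197), and the stack is undisturbed at (316,400). Next is lid46.

```bash
python3 -m creep '[[0.5,0.5,-2.5,-40,0,0,0],[0.5,0,0,-40,0,0,0],[0.5,0,0,-10,0,0,0],[0.5,0,0,0,0,0,0]]'
```

```text
t: 9.72
eef_pos: [0.6294, 0.0106, 0.0599]
tool_rot: [-0.0, -0.001, 1.0, 0.0]
contact_force: [-0.0, -0.0, 0.6]
gripper_width: 0.749
grasp_force: 0.0
```

```bash
python3 -m creep '[[0.5,0,0.8,-12,0,0,0],[0.5,0,0,-4,0,0,0],[0.2,0,0,0,0,0,0],[-0.1,0,0,0,0,0,0],[-0.15,0,0,0,0,0,0]]' 30; python3 -m creep '[[-0.15,0,0,0,0,0,0],[-0.15,0,0,0,0,0,0]]'
```

```text
t: 10.35
eef_pos: [0.6299, 0.01, 0.0443]
tool_rot: [0.0, -0.0, 1.0, 0.0]
contact_force: [-0.4, 0.1, 1.6]
gripper_width: 0.525
grasp_force: 30.7
t: 10.6
eef_pos: [0.6299, 0.01, 0.0443]
tool_rot: [0.0, -0.001, 1.0, -0.0]
contact_force: [0.0, -0.1, 4.6]
gripper_width: 0.52
grasp_force: 30.9
```

```bash
python3 -m creep '[[-0.15,0,0,6,0,0,0],[-0.15,0,0,24,0,0,0],[-0.15,0,0,40,0,0,0],[-0.15,-20,20,10,0,0,0],[-0.15,-33,32,0,0,0,0]]'
python3 -m creep '[[-0.15,-33,32,0,0,0,0],[-0.15,-33,32,0,0,0,0],[-0.15,-33,32,0,0,0,0],[-0.15,-15,15,0,0,0,0],[-0.15,0,0,0,0,0,0]]'; python3 -m creep '[[-0.15,0,0,0,0,0,0]]'
```

```text
t: 11.22
eef_pos: [0.5773, 0.0617, 0.1252]
tool_rot: [0.002, 0.001, 1.0, 0.0]
contact_force: [0.1, 0.7, -0.8]
gripper_width: 0.522
grasp_force: 30.8
t: 11.85
eef_pos: [0.4612, 0.1745, 0.1239]
tool_rot: [-0.0, -0.002, 1.0, 0.0]
contact_force: [-0.0, -0.6, -0.4]
gripper_width: 0.524
grasp_force: 30.8
t: 11.98
eef_pos: [0.4632, 0.1724, 0.124]
tool_rot: [0.0, -0.0, 1.0, -0.0]
contact_force: [-0.7, -0.4, 0.2]
gripper_width: 0.519
grasp_force: 30.8
```

```bash
python3 -m creep '[[-0.15,-0.5,1,-20,0,0,0],[-0.15,0,0,-16,0,0,0],[-0.15,0,0,0,0,0,0]]'
python3 - <<'E'
from h import *
p,d=snap('scene','s4');save(p,'s4',(240,100,340,190),7)
pt,dt=snap('top','t4');T=world('top',dt);V=world('scene',d)
print(get_obs()['eef_pos'])
for n,X in(('top',T),('scene',V)):
  for h in(.04,.02): print(n,h,circ(X,[.63,.012],h-.006,h+.005,0))
E
```

```text
t: 12.35
eef_pos: [0.4615, 0.1729, 0.0866]
tool_rot: [-0.001, 0.0, 1.0, -0.001]
contact_force: [-0.6, 0.5, -0.9]
gripper_width: 0.523
grasp_force: 30.8
[0.46231501 0.17362102 0.08778329]
top 0.04 (array([629.1,  11.6,  27.9, 629.3,  11.2]), 237)
top 0.02 (array([628.6,  10.4,  32.6, 621.1,   6.7]), 80)
scene 0.04 (array([632.9,  11.9,  28.5, 635.2,  10.1]), 289)
scene 0.02 (array([ 6.326e+02,  9.900e+00,  3.320e+01,  6.469e+02, -3.000e-01]), 178)
```

View pics/s4.png

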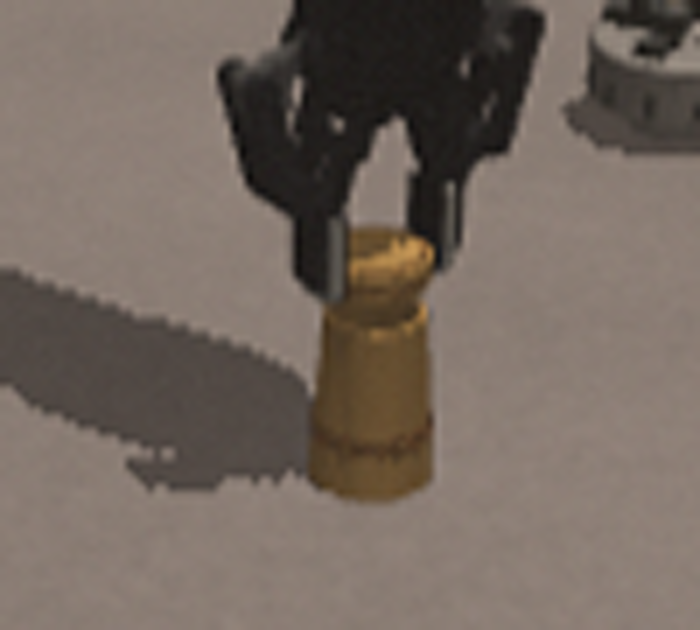

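Lid46 hangs centred over the tall pot's mouth at (375,318). Lowering it.

```bash
python3 -m creep '[[-0.15,0,0,-6,0,0,0],[-0.15,0,0,-4,0,0,0],[-0.15,0,0,0,0,0,0]]'; python3 -m creep '[[-0.15,0,0,-3,0,0,0],[-0.15,0,0,-1,0,0,0],[-0.15,0,0,0,0,0,0]]'
```

```text
t: 12.82
eef_pos: [0.4617, 0.1741, 0.0776]
tool_rot: [-0.0, -0.001, 1.0, -0.0]
contact_force: [0.5, 0.2, -0.1]
gripper_width: 0.524
grasp_force: 30.8
t: 13.2
eef_pos: [0.4619, 0.1741, 0.0737]
tool_rot: [-0.0, -0.001, 1.0, -0.0]
contact_force: [-0.5, 0.3, -0.6]
gripper_width: 0.52
grasp_force: 30.8
```

```bash
python3 -m creep '[[-0.15,0,0,-0.8,0,0,0],[-0.15,0,0,0,0,0,0],[0.1,0,0,0,0,0,0],[0.4,0,0,0,0,0,0],[0.6,0,0,4,0,0,0]]'
python3 -m creep '[[0.8,0,0,32,0,0,0],[0.8,0,0,40,0,0,0],[0.8,20,-19,0,0,0,0],[0.8,34,-33,0,0,0,0],[0.8,34,-33,0,0,0,0]]'
python3 -m creep '[[0.8,34,-33,0,0,0,0],[0.8,34,-33,0,0,0,0],[0.8,12,-11,0,0,0,0],[0.8,0,0,0,0,0,0],[0.8,0,0,0,0,0,0]]'
python3 - <<'E'
from h import *
p,d=snap('scene','s5');V=world('scene',d)
print(get_obs()['eef_pos'],circ(V,[.462,.174],.078,.105,0))
P=V[(np.linalg.norm(V[...,:2]-[.462,.174],axis=-1)<.03)];print(np.percentile(P[:,2],[90,95,99]))
E
```

```text
t: 13.82
eef_pos: [0.4617, 0.1741, 0.0769]
tool_rot: [-0.0, -0.001, 1.0, -0.0]
contact_force: [-0.5, 0.8, -0.4]
gripper_width: 0.799
grasp_force: 0.0
t: 14.45
eef_pos: [0.5509, 0.0887, 0.1495]
tool_rot: [0.0, -0.001, 1.0, 0.0]
contact_force: [0.2, 1.3, 0.4]
gripper_width: 0.905
grasp_force: 0.0
t: 15.08
eef_pos: [0.6289, 0.014, 0.1488]
tool_rot: [-0.001, -0.002, 1.0, 0.001]
contact_force: [-1.1, 0.6, 0.3]
gripper_width: 0.9
grasp_force: 0.0
[0.62889475 0.01415042 0.14887793] (array([460.4, 168.5,  20.8, 460.9, 160.6]), 50)
[0.08125516 0.08751397 0.08953662]
```

```bash
python3 -m creep '[[0.8,1,-2.2,-50,0,0,0],[0.8,0,0,-45,0,0,0],[0.8,0,0,-12,0,0,0],[0.8,0,0,0,0,0,0]]'
```

```text
t: 15.62
eef_pos: [0.6307, 0.0108, 0.0422]
tool_rot: [-0.0, -0.001, 1.0, 0.0]
contact_force: [1.1, -0.3, 0.5]
gripper_width: 0.896
grasp_force: 0.0
```

```bash
python3 -m creep '[[0.8,-0.3,0.8,-12,0,0,0],[0.8,0,0,-9,0,0,0],[0.4,0,0,0,0,0,0],[0.1,0,0,0,0,0,0],[0.1,0,0,0,0,0,0]]' 35; python3 -m creep '[[0.1,0,0,0,0,0,0],[0.1,0,0,0,0,0,0]]'
```

```text
t: 16.25
eef_pos: [0.6309, 0.0107, 0.0213]
tool_rot: [0.0, -0.001, 1.0, 0.0]
contact_force: [-0.2, 0.1, -0.8]
gripper_width: 0.638
grasp_force: 36.9
t: 16.5
eef_pos: [0.6308, 0.0107, 0.0212]
tool_rot: [0.0, -0.001, 1.0, -0.0]
contact_force: [-0.2, 0.4, 1.1]
gripper_width: 0.639
grasp_force: 37.0
```

```bash
python3 -m creep '[[0.1,0,0,6,0,0,0],[0.1,0,0,24,0,0,0],[0.1,0,0,45,0,0,0],[0.1,-20,-16,14,0,0,0],[0.1,-34,-28,0,0,0,0]]'
python3 -m creep '[[0.1,-34,-28,0,0,0,0],[0.1,-34,-28,0,0,0,0],[0.1,-30,-25,0,0,0,0],[0.1,-15,-13,0,0,0,0],[0.1,0,0,0,0,0,0]]'; python3 -m creep '[[0.1,0,0,0,0,0,0]]'
```

```text
t: 17.12
eef_pos: [0.5782, -0.0325, 0.112]
tool_rot: [0.002, -0.002, 1.0, 0.0]
contact_force: [-0.4, -0.5, -1.7]
gripper_width: 0.64
grasp_force: 37.2
t: 17.75
eef_pos: [0.4634, -0.1278, 0.1103]
tool_rot: [0.0, 0.0, 1.0, 0.0]
contact_force: [-0.3, -0.2, -0.3]
gripper_width: 0.633
grasp_force: 37.2
t: 17.88
eef_pos: [0.4653, -0.1262, 0.1103]
tool_rot: [0.001, -0.001, 1.0, 0.0]
contact_force: [1.0, 0.2, -0.6]
gripper_width: 0.638
grasp_force: 37.2
```

```bash
python3 -m creep '[[0.1,-1,-1,-20,0,0,0],[0.1,0,0,-20,0,0,0],[0.1,0,0,0,0,0,0]]'
python3 - <<'E'
from h import *
p,d=snap('scene','s6');save(p,'s6',(130,90,330,240),4)
pt,dt=snap('top','t6');T=world('top',dt);V=world('scene',d)
print(get_obs()['eef_pos'])
for n,X in(('top',T),('scene',V)):
  print(n,circ(X,[.63,.012],.014,.025,0), circ(X,[.462,.174],.083,.095,0))
E
```

```text
t: 18.25
eef_pos: [0.4628, -0.127, 0.0689]
tool_rot: [-0.001, -0.002, 1.0, 0.0]
contact_force: [-0.5, -0.8, -1.1]
gripper_width: 0.643
grasp_force: 37.2
[ 0.46362031 -0.12764102  0.07024469]
top (array([628.8,  10.3,  32.7, 628.4,   9.8]), 322) (array([460. , 173.8,  22.8, 459.9, 173.5]), 187)
scene (array([632. ,  10.2,  34.9, 635.3,   8.5]), 388) (array([464.9, 173.1,  24.8, 466.8, 172.9]), 116)
```

View pics/s6.png

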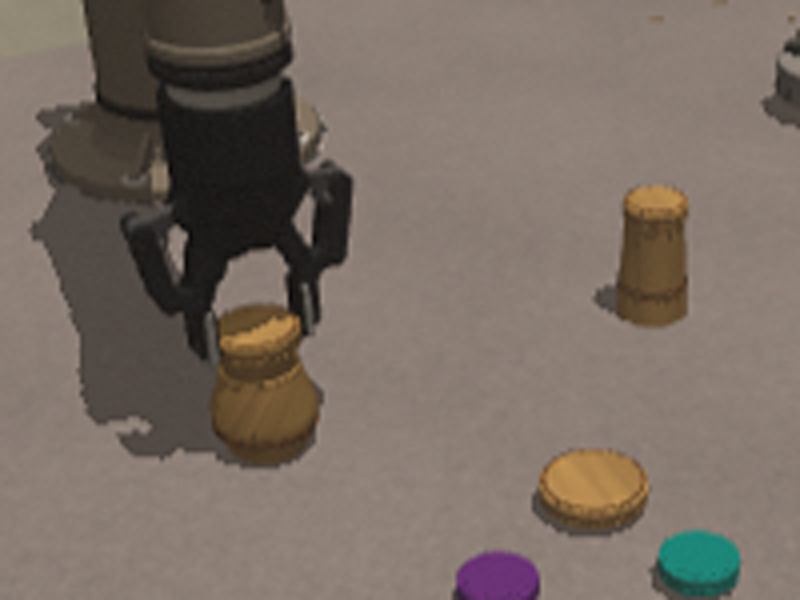

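Lid46 is seated on the tall pot at (655,205). Lid56, at (260,335), is lined up over the stout pot. Lowering it.

```bash
python3 -m creep '[[0.1,0,0.3,-6,0,0,0],[0.1,0,0,-4,0,0,0],[0.1,0,0,0,0,0,0]]'; python3 -m creep '[[0.1,0,0,-3,0,0,0],[0.1,0,0,-1.5,0,0,0],[0.1,0,0,0,0,0,0]]'
```

```text
t: 18.73
eef_pos: [0.4625, -0.1279, 0.0599]
tool_rot: [-0.0, -0.001, 1.0, 0.0]
contact_force: [-0.4, 0.4, -0.9]
gripper_width: 0.64
grasp_force: 37.2
t: 19.1
eef_pos: [0.4625, -0.1279, 0.0554]
tool_rot: [-0.0, -0.001, 1.0, 0.0]
contact_force: [0.6, -0.4, -0.5]
gripper_width: 0.639
grasp_force: 37.2
```

```bash
python3 -m creep '[[0.1,0,0,-0.5,0,0,0],[0.1,0,0,0,0,0,0],[0.4,0,0,0,0,0,0],[0.8,0,0,0,0,0,0],[1,0,0,4,0,0,0]]'
python3 -m creep '[[1,0,0,30,0,0,0],[1,0,0,30,0,0,0],[1,20,16,0,0,0,0],[1,34,28,0,0,0,0],[1,34,28,0,0,0,0]]'
python3 -m creep '[[1,34,28,0,0,0,0],[1,32,27,0,0,0,0],[1,14,12,0,0,0,0],[1,0,0,-30,0,0,0],[1,0,0,0,0,0,0]]'; python3 -m creep '[[1,0,0,0,0,0,0]]'
```

```text
t: 19.73
eef_pos: [0.4625, -0.1279, 0.059]
tool_rot: [-0.0, -0.001, 1.0, 0.0]
contact_force: [0.1, 0.4, 0.4]
gripper_width: 1.004
grasp_force: 0.0
t: 20.35
eef_pos: [0.5521, -0.0539, 0.1184]
tool_rot: [-0.0, -0.001, 1.0, 0.0]
contact_force: [0.5, -0.7, 0.5]
gripper_width: 1.001
grasp_force: 0.0
t: 20.98
eef_pos: [0.6282, 0.0109, 0.0864]
tool_rot: [-0.003, -0.001, 1.0, -0.0]
contact_force: [0.1, 0.3, 0.5]
gripper_width: 0.998
grasp_force: 0.0
t: 21.1
eef_pos: [0.6304, 0.0104, 0.0893]
tool_rot: [-0.0, -0.0, 1.0, -0.0]
contact_force: [0.3, -0.2, -0.3]
gripper_width: 0.999
grasp_force: 0.0
```

```bash
python3 -m creep '[[1,0,0,-40,0,0,0],[1,0,0,-35,0,0,0],[1,0,0,-8,0,0,0],[1,0,0,0,0,0,0]]'; python3 -m creep '[[1,0,0,-5.5,0,0,0],[0.8,0,0,0,0,0,0],[0.5,0,0,0,0,0,0],[0.3,0,0,0,0,0,0],[0.3,0,0,0,0,0,0]]' 40;  python3 -m creep '[[0.3,0,0,0,0,0,0],[0.3,0,0,0,0,0,0]]'
```

```text
t: 21.6
eef_pos: [0.6312, 0.0107, 0.0069]
tool_rot: [0.0, -0.0, 1.0, -0.0]
contact_force: [-0.5, -1.2, 1.1]
gripper_width: 1.0
grasp_force: 0.0
t: 22.22
eef_pos: [0.6311, 0.0111, 0.0016]
tool_rot: [0.0, -0.001, 1.0, 0.0]
contact_force: [-1.2, -0.3, 6.0]
gripper_width: 0.756
grasp_force: 42.8
t: 22.48
eef_pos: [0.6311, 0.0111, 0.0016]
tool_rot: [0.0, -0.001, 1.0, 0.0]
contact_force: [-2.1, 0.7, 5.1]
gripper_width: 0.753
grasp_force: 42.8
```

```bash
python3 -m creep '[[0.3,0,0,5,0,0,0],[0.3,0,0,24,0,0,0],[0.3,0,0,45,0,0,0],[0.3,-7,-23,24,0,0,0],[0.3,-14,-47,0,0,0,0]]'
python3 -m creep '[[0.3,-14,-47,0,0,0,0],[0.3,-14,-47,0,0,0,0],[0.3,-14,-47,0,0,0,0],[0.3,-14,-47,0,0,0,0],[0.3,-14,-47,0,0,0,0]]'
python3 -m creep '[[0.3,-12,-40,0,0,0,0],[0.3,-6,-20,0,0,0,0],[0.3,0,0,0,0,0,0],[0.3,0,0,0,0,0,0]]'
```

```text
t: 23.1
eef_pos: [0.612, -0.057, 0.1012]
tool_rot: [0.003, -0.003, 1.0, 0.001]
contact_force: [-0.1, -1.5, -2.1]
gripper_width: 0.75
grasp_force: 44.4
t: 23.72
eef_pos: [0.5391, -0.2954, 0.0989]
tool_rot: [0.0, -0.001, 1.0, -0.0]
contact_force: [0.4, -0.4, -1.6]
gripper_width: 0.754
grasp_force: 44.4
t: 24.22
eef_pos: [0.5228, -0.3514, 0.0983]
tool_rot: [0.0, -0.002, 1.0, 0.001]
contact_force: [0.7, 0.7, -1.8]
gripper_width: 0.752
grasp_force: 44.4
```

```bash
python3 -m creep '[[0.3,-4,-13,-20,0,0,0],[0.3,0,0,-20,0,0,0],[0.3,0,0,0,0,0,0],[0.3,0,0,0,0,0,0]]'
python3 - <<'E'
from h import *
p,d=snap('scene','s7');save(p,'s7',(60,130,240,270),4.2)
V=world('scene',d)
print(get_obs()['eef_pos'],circ(V,[.518,-.365],.039,.050,0),circ(V,[.463,-.127],.068,.08,0))
E
```

```text
t: 24.72
eef_pos: [0.5177, -0.3666, 0.0581]
tool_rot: [-0.0, -0.001, 1.0, 0.0]
contact_force: [-0.6, -0.5, -0.7]
gripper_width: 0.753
grasp_force: 44.4
[ 0.51798033 -0.36685714  0.05860402] (array([ 521.4, -364.4,   31.5,  537.5, -365.1]), 126) (array([ 463.4, -126.6,   29.4,  468.2, -128.5]), 237)
```

View pics/s7.png

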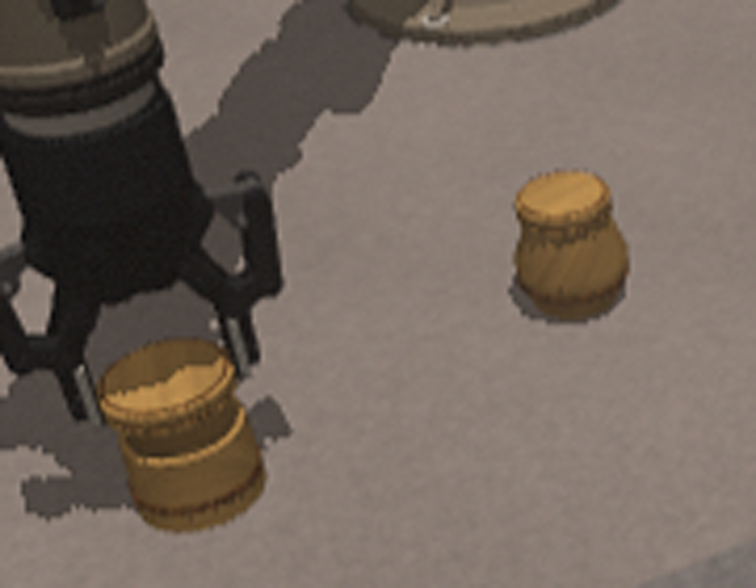

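Lid56 is seated at (563,200). Lid66 hangs above the bowl at (170,385) and needs about +1 in x and +2 in y before lowering.

```bash
python3 -m creep '[[0.3,1,2,-5,0,0,0],[0.3,0,0,-6,0,0,0],[0.3,0,0,0,0,0,0]]'; python3 -m creep '[[0.3,0,0,-4,0,0,0],[0.3,0,0,-2,0,0,0],[0.3,0,0,0,0,0,0]]'
```

```text
t: 25.15
eef_pos: [0.5184, -0.3645, 0.047]
tool_rot: [-0.0, -0.001, 1.0, 0.0]
contact_force: [0.2, 0.4, -0.6]
gripper_width: 0.752
grasp_force: 44.4
t: 25.52
eef_pos: [0.5185, -0.3649, 0.0413]
tool_rot: [-0.0, -0.001, 1.0, 0.0]
contact_force: [0.3, -0.4, -0.9]
gripper_width: 0.753
grasp_force: 44.4
```

```bash
python3 -m creep '[[0.3,0,0,-0.7,0,0,0],[0.3,0,0,0,0,0,0],[0.5,0,0,0,0,0,0],[0.8,0,0,0,0,0,0],[1,0,0,3,0,0,0]]'
python3 -m creep '[[1,0,0,30,0,0,0],[1,0,0,50,0,0,0],[1,0,0,50,0,0,0],[1,0,0,50,0,0,0],[1,0,0,0,0,0,0]]'
python3 - <<'E'
from h import *
p,d=snap('scene','f');V=world('scene',d);save(p,'f',f=1.5)
pt,dt=snap('top','f');T=world('top',dt)
for X in(V,T):
  for k,c,h in((36,[.521,.347],.066),(46,[.462,.174],.089),(56,[.463,-.127],.074),(66,[.518,-.365],.059)):
    m=(np.linalg.norm(X[...,:2]-c,axis=-1)<k/2000-.005)&(X[...,2]<.12); print(k,len(X[m]),'top z',np.round(np.percentile(X[m][:,2],[10,50,90]),4) if m.any() else None,'want',h,circ(X,c,h-.006,h+.006,0)[0])
E
```

```text
t: 26.15
eef_pos: [0.5186, -0.3649, 0.0438]
tool_rot: [-0.0, -0.001, 1.0, 0.0]
contact_force: [0.3, 0.8, 0.1]
gripper_width: 1.0
grasp_force: 0.0
t: 26.78
eef_pos: [0.5207, -0.3668, 0.2289]
tool_rot: [0.004, -0.0, 1.0, -0.002]
contact_force: [0.6, 0.4, -0.7]
gripper_width: 0.998
grasp_force: 0.0
36 33 top z [0.0516 0.0658 0.067 ] want 0.066 [524.1 345.5  18.2 525.4 345.9]
46 66 top z [0.0696 0.0884 0.0899] want 0.089 [464.5 173.8  23.6 466.9 172.4]
56 148 top z [0.0724 0.0733 0.0745] want 0.074 [ 465.2 -126.8   28.3  468.3 -128.2]
66 342 top z [0.0574 0.0585 0.0596] want 0.059 [ 519.8 -362.7   34.   523.1 -364.4]
36 62 top z [0.0619 0.0664 0.0699] want 0.066 [519.3 348.   18.1 519.4 347.4]
46 124 top z [0.0857 0.0893 0.0922] want 0.089 [460.2 173.6  22.8 460.4 173.7]
56 189 top z [0.0704 0.0741 0.0775] want 0.074 [ 461.7 -128.    27.8  461.6 -127.7]
66 130 top z [0.0553 0.0591 0.062 ] want 0.059 [ 517.6 -364.9   33.2  509.4 -358.8]
```

View pics/f.png

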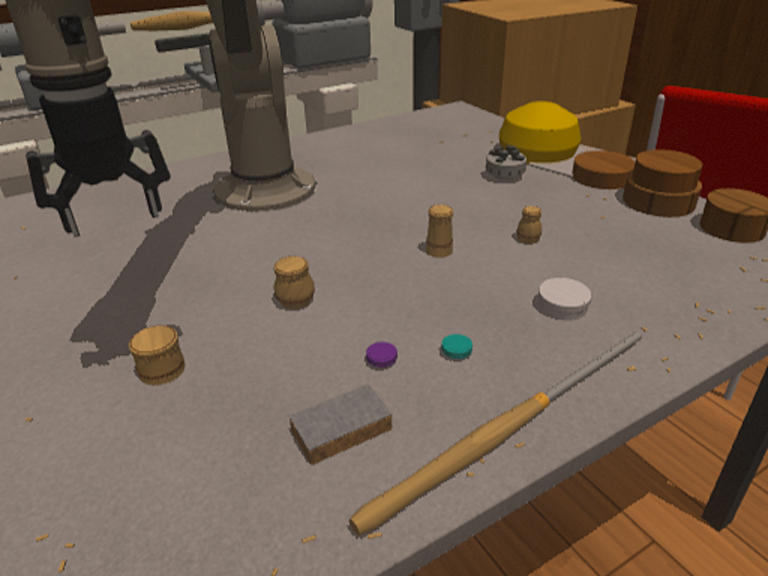

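All four lids sit level at their seated heights: 66, 89, 74 and 59 mm. They are on the pots at (530,215), (440,215), (292,268) and (156,340). The tin and block are where they were, and the gripper is clear of everything.

```bash
python3 -c "
from station import *
print(hand_in())"
```

```text
the job is handed in; nothing more can be done
None
```

I put all four lids back on their own boxes, right way up and fully home, left the wax tin and sanding block where they lay, and handed the job in at about 27 s of the 120 s allowed.

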